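# Bolt down the spring-jaw holder and hold its jaw open at the index

### The job

Turn both orange wing bolts of the spring-jaw work holder clockwise to their end stops so that it is locked to its bench plate; only then draw its red pull bar out until the yellow pointer stands over the middle of the red index on the scale, and keep it there for the next wax blank to be put in. The program finishes while still holding the bar at the mark: do not let go of it. Leave the wax blank, the jar and the file where they lie.

Things in the scene. Friction and masses are not known exactly. Their poses are not given: they have to be found in the camera images.
- holder: Spring-jaw work holder, fixed: steel base 235 x 92 x 12 mm, cross bar 256 mm wide on a 4 mm bench plate. Origin on the bench near its middle; x runs along the rods from pull bar to fixed jaw (away from the robot within 0.4 rad), z up. Grey end block: x -85 to -55, y -42 to 42 mm, top at 56. Grey fixed jaw: x 95 to 130 mm, top at 56. Scale rail along x at y = -53 mm, top at 18.
- jaw: Blue sliding jaw, 84 mm wide, top 55 mm above the bench, with its two 10 mm rods (58 mm apart) and red pull bar: all slide as one along the holder's -x, at most 55 mm. A spring pulls it back with about 5 N when shut, 1.5 N more for each 10 mm drawn (10 N at 30 mm), and shuts it when let go. Origin under the middle of the blue block, 13 mm up; axes parallel to the holder's.
- pull_bar (a point): Middle of the red pull bar: round, 14 mm thick, 96 mm long along the holder's y, axis 34 mm above the bench, at holder x = -137 mm when shut. Free for 48 mm between the rods; 45 mm gap from bar to end block when shut; under and around it only the bench, the 12 mm high base beginning 37 mm behind the bar's axis. Pinch or hook it here from above. Axes parallel to the holder's.
- pointer (a point): Yellow pointer blade on the right (-y) side of the sliding jaw, 4 mm wide along x, 31 mm above the bench; the point lies in the middle of its width, 56 mm to the right of the holder's middle line. It moves with the pull bar.
- index: Red index block clipped on the scale rail, 10 mm wide along the rail, top 26 mm above the bench; origin in the middle of its underside. Its axes are parallel to the holder's. It stands 28 to 45 mm from the pointer along the holder's -x at the start; the pointer blade passes above it. It does not move.
- bolt_left (a joint): Turn of the left (+y) quarter-turn wing bolt in rad: 0 = open, wing along the holder's x; 1.571 = locked, at its end stop, wing square across the holder (along its y). Grows clockwise seen from above; friction keeps it where it is left (about 0.06 N m). It starts at 0.15 to 0.7.
- bolt_right (a joint): The same for the right (-y) wing bolt.
- bolt_left_grip (a point): Middle of the orange wing of the left bolt, on its axis, 40 mm above the bench and 100 mm left of the holder's middle line at holder x = -60 mm. The wing is 56 mm long along this point's x, 12 mm thick along its y and reaches from 26 to 52 mm above the bench; it turns with the bolt.
- bolt_right_grip (a point): The same for the right bolt, 100 mm right of the holder's middle line.
- wax_blank: Loose green wax tube slice, 32 mm across, 26 mm high, standing; origin at the middle of its underside. Leave alone.
- jar: Loose amber jar with steel cap, 44 mm across, 48 mm high; origin at the middle of its underside. Leave alone.
- file: Loose hand file with wooden handle, 184 mm long along its x, 21 mm thick; origin near its middle, on the bench. Leave alone.

How it is judged:
By the outcome, as a careful person would: the job done as asked, in the order asked, and still so for the second after the job is handed in, while the arm keeps its last pose, push and grip.
It also fails if it takes over 50 s, if anything falls off the work surface, if the arm or the gripper's body presses on something with over 40 N, if the wrist force passes 120 N, or if a joint passes its speed limit or range.

### The arm

A 6-joint arm with a two-finger parallel gripper is mounted at the origin on the work surface. World frame = base frame: x ahead of the robot, y to its left, z up, the work surface at z = 0. Lengths are in m, angles in degrees, forces in N, time in s.
With the tool pointing down it reaches from about 0.325 to 0.85 m from the base axis. Payload 15.5 kg.
Tool frame: the origin (TCP) lies at the very end of the fingers, on their centre line; the grasp point (between the pads) lies arm.grip_depth behind it (arm.grip_depth is the distance from the TCP to the grasp point, in m); z points along the fingers, y is the line along which they close (so a half turn about z gives the same grasp; the last joint's range is limited). The gripper opens to 91 mm and grips with 3 to 60 N. Pads are 32 mm wide; open, the fingers measure 118 mm over their backs; the gripper's body (76 mm by 178 mm) begins 60 mm behind the grasp point.
Start: joints at [-77.722, 28.281, 77.091, -0, 74.628, -5.472], TCP at [0.191, -0.595, 0.214] pointing down, gripper open.
Joint ranges: [-166.48, 166.48], [-47.26, 123.95], [12.59, 153.08], [-70.14, 250.14], [6.76, 159.57], [-176.63, 176.63]. Speed limits (degrees/s): [108.29, 108.29, 147.25, 172.46, 172.46, 172.46].

### API

Orientations are given as a 3x3 rotation matrix whose columns are the frame's x, y, z axes.
In Python, from rig import arm gives the robot as it stands. Calls block until the motion is done:
- arm.move_to(position, orientation): joint-space move of the TCP to a pose.
- arm.move_l(position, orientation=None, feed=0.15): straight line of the TCP; orientation=None keeps the orientation; feed is the mean speed in m/s.
- arm.move_joints(angles): joint-space move.
- arm.grip(opening): finger opening in m; the grip force is fixed at half the most; returns when the fingers have stopped.
- arm.sleep(seconds).
- arm.solve_ik(position, orientation): joint angles nearest the present ones, or None.
- arm.snapshot(name): name is "scene" or "top" or "wrist"; returns the picture (400x640x3 uint8, red, green, blue); there is no depth.
- arm.get_calibration(name): a dict with "intrinsics" (3x3 intrinsics, pixels), "cam_to_world" (4x4, takes a point from camera to world coordinates). Camera axes: x right, y down, z forward; pixel columns grow to the right and rows downward; lengths in m; the calibration is good to about 2 mm. A picture is of the moment at which its call begins: read the wrist's pose just before it. get_calibration takes no time and is no camera call; for the wrist camera it gives the pose at the moment of the call.
A pose or a line that the arm cannot do raises arm.Unreachable and nothing moves.
- arm.sign_off(): hands the job in; it is judged then, once.
Readings, each from a call of its own:
- arm.current_t(): time.
- arm.current_joint_positions(): joint angles.
- arm.current_dq(): joint speeds.
- arm.current_tau(): joint torques, N m.
- arm.current_ee_pos(): TCP position.
- arm.current_tool_rot(): TCP orientation.
- arm.current_force(): force on the tool from outside, world axes, zero at the start.
- arm.current_torque(): the same for the moment, N m.
- arm.current_width(): finger opening in m.
- arm.current_grasp_force(): force on a finger pad.
Only numpy, scipy, OpenCV 4.12 (cv2) and the standard library are available. Lean on these libraries where they do the work, as an engineer would, in place of code of your own. Each camera call takes 0.05 s, during which the arm holds its last target. There are 200 camera calls.

## Working session

There is one attempt and no reset: what is moved stays moved. The work goes in short steps, each a Python script; the robot and the scene stay as the last script left them, time stands still between calls to the robot, and variables do not carry over. Pictures are saved under pics/ and viewed, at most 10 in all, crops included, and the job is handed in when it is done.

```bash
ls; mkdir -p pics; python3 - <<'E'
from rig import arm
import cv2,numpy as np
for n in ("top","scene"):
    cv2.imwrite(f"pics/{n}0.png",arm.snapshot(n)[:,:,::-1])
    c=arm.get_calibration(n);print(n,c["intrinsics"],c["cam_to_world"])
print(arm.current_t(),arm.grip_depth,arm.current_tool_rot())
E
```

```text
pics
top [[419.58140278   0.         325.03830564]
 [  0.         419.58140278 200.07261866]
 [  0.           0.           1.        ]] [[ 0.0119468  -0.98143042  0.1914461   0.4345303 ]
 [-0.99992203 -0.01102975  0.0058551   0.0376735 ]
 [-0.00363477 -0.19150112 -0.98148566  0.88933591]
 [ 0.          0.          0.          1.        ]]
scene [[490.68249148   0.         318.31183636]
 [  0.         490.68249148 191.54284989]
 [  0.           0.           1.        ]] [[-5.75950157e-01  5.95383906e-01 -5.60178026e-01  1.13265592e+00]
 [ 8.17484763e-01  4.19706025e-01 -3.94417944e-01  3.78370927e-01]
 [ 2.79996544e-04 -6.85102077e-01 -7.28447023e-01  7.15042300e-01]
 [ 0.00000000e+00  0.00000000e+00  0.00000000e+00  1.00000000e+00]]
0.1 0.0188 [[ 9.52404276e-01  3.04837730e-01 -2.31075229e-04]
 [ 3.04837802e-01 -9.52403713e-01  1.04051837e-03]
 [ 9.71123533e-05 -1.06143461e-03 -9.99999432e-01]]
```

View pics/top0.png

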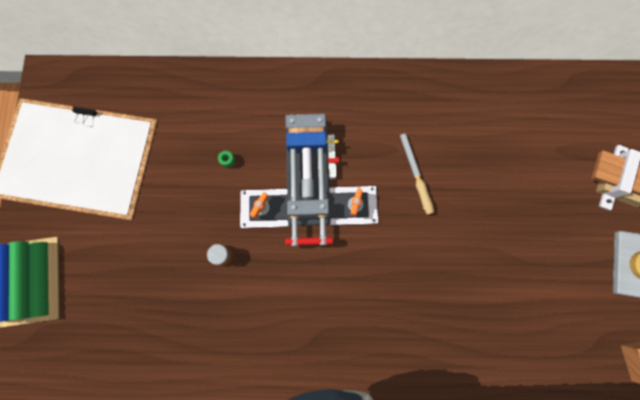

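View pics/scene0.png

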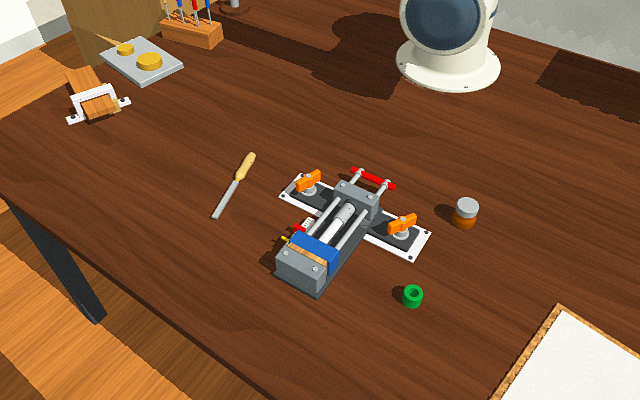

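The top view shows the bolts at about (260,205) and (356,202), the red bar at (309,241), the index near (334,160) and the pointer near (336,141). The jar at (217,254) and the file at (417,175) are clear of the holder. Next I'll get a coarse pose and a closer wrist view.

```bash
cat > h.py <<'E'
from rig import arm
import cv2,numpy as np
def ray(c,px,z):
    K,T=c["intrinsics"],c["cam_to_world"]
    d=T[:3,:3]@np.linalg.solve(K,[px[0],px[1],1.]);o=T[:3,3]
    return (o+d*(z-o[2])/d[2])[:2]
def blobs(im,col,amin=8):
    hsv=cv2.cvtColor(im,cv2.COLOR_RGB2HSV)
    lo,hi={"orange":((8,180,150),(16,255,255)),"red":((0,190,120),(4,255,255)),"yellow":((23,150,120),(32,255,255)),"blue":((105,150,60),(125,255,255))}[col]
    m=cv2.inRange(hsv,lo,hi)
    if col=="red": m|=cv2.inRange(hsv,(174,190,120),(180,255,255))
    n,l,s,c=cv2.connectedComponentsWithStats(m)
    return [(c[i],s[i],cv2.minAreaRect(np.argwhere(l==i)[:,::-1].astype(np.float32))) for i in range(1,n) if s[i][4]>=amin]
def down(yaw): # tool x axis at yaw, z down
    c,s=np.cos(yaw),np.sin(yaw)
    return np.array([[c,s,0],[s,-c,0],[0,0,-1.]])
E
python3 - <<'E'
from h import *
c=arm.get_calibration("top");im=cv2.imread("pics/top0.png")[:,:,::-1].copy()
for col,z in (("orange",.045),("red",.034),("yellow",.031)):
    for b in blobs(im,col):
        print(col,b[0].round(1),b[1],ray(c,b[0],z).round(4))
w=arm.get_calibration("wrist");R=arm.current_tool_rot();p=arm.current_ee_pos()
print(R.T@(w["cam_to_world"][:3,3]-p),R.T@w["cam_to_world"][:3,:3],w["intrinsics"])
for x,y in((.44,.07),(.38,.07),(.45,.0)):
  for yaw in (0,np.pi,np.pi/2,-np.pi/2): print(x,yaw,arm.solve_ik([x,y,.30],down(yaw)))
E
```

```text
orange [359.  193.8] [357 190   4   8  21] [ 0.6131 -0.0269]
orange [259.4 206.2] [251 195  16  22  73] [0.585  0.1768]
orange [354.5 209.6] [351 204   8  11  39] [ 0.58   -0.0176]
red [334.4 159.9] [328 157  11   6  36] [0.6883 0.024 ]
red [308.2 240.8] [298 237  22   8 144] [0.5164 0.0761]
red [329.4 240.1] [327 237   6   7  37] [0.5184 0.0328]
red [287.5 241.3] [285 238   6   7  31] [0.5149 0.1182]
yellow [335.5 141. ] [334 140   4   3   8] [0.7312 0.0219]
[ 0.07775598  0.0002719  -0.17040575] [[-1.60073595e-04 -9.60866689e-01 -2.77011156e-01]
 [ 9.99999986e-01 -1.65991282e-04 -2.08691675e-06]
 [-4.39761882e-05 -2.77011153e-01  9.60866702e-01]] [[278.13153528   0.         318.53001331]
 [  0.         278.13153528 203.84414008]
 [  0.           0.           1.        ]]
0.44 0 [ 1.35185224e+00  8.61127856e+00  9.31876610e+01 -2.54444375e-14
  7.82010604e+01  9.13518522e+01]
0.44 3.141592653589793 [ 1.35185224e+00  8.61127856e+00  9.31876610e+01 -2.54444375e-14
  7.82010604e+01 -8.86481478e+01]
0.44 1.5707963267948966 [ 1.35185224e+00  8.61127856e+00  9.31876610e+01 -2.54444375e-14

[... 219 characters left out ...]
84e+00  9.95932579e+01 -2.54444375e-14
  7.72494782e+01 -8.84356444e+01]
0.38 1.5707963267948966 [ 1.56435563e+00  3.15726384e+00  9.95932579e+01 -2.54444375e-14
  7.72494782e+01  1.56435563e+00]
0.38 -1.5707963267948966 None
0.45 0 [-7.61087034e+00  9.01473066e+00  9.26795113e+01 -2.54444375e-14
  7.83057580e+01  8.23891297e+01]
0.45 3.141592653589793 [-7.61087034e+00  9.01473066e+00  9.26795113e+01 -2.54444375e-14
  7.83057580e+01 -9.76108703e+01]
0.45 1.5707963267948966 [-7.61087034e+00  9.01473066e+00  9.26795113e+01 -2.54444375e-14
  7.83057580e+01 -7.61087034e+00]
0.45 -1.5707963267948966 [-7.61087034e+00  9.01473066e+00  9.26795113e+01 -2.54444375e-14
  7.83057580e+01  1.72389130e+02]
```

```bash
python3 - <<'E'
from h import *
import pickle
arm.move_to([.50,.08,.25],down(0.04)); arm.sleep(.3)
C=[]
for i,p in enumerate([None,[.53,.06,.16],[.60,.02,.12]]):
    if p: arm.move_l(p,feed=.2); arm.sleep(.3)
    c=arm.get_calibration("wrist");im=arm.snapshot("wrist")
    cv2.imwrite(f"pics/w{i}.png",im[:,:,::-1]);C.append(c)
    for col,z in (("orange",.052),("red",.034),("yellow",.031)):
        for b in blobs(im,col,30): print(i,col,b[0].round(1),b[1],ray(c,b[0],z).round(4), ray(c,b[0],.026).round(4))
pickle.dump(C,open("C.pkl","wb"));print(arm.current_t(),arm.current_force())
a=[cv2.imread(f"pics/w{i}.png") for i in (0,2)]
cv2.imwrite("pics/m.png",np.vstack([a[0][:300],a[1][:300]]))
E
```

```text
0 orange [249.1 111.7] [236  93  24  39 179] [0.5888 0.1703] [0.5896 0.1765]
0 red [326.  172.8] [311 171  29   3  32] [0.5122 0.0693] [0.5108 0.069 ]
1 orange [210.5 136.6] [194 112  30  51 371] [0.5917 0.1679] [0.5903 0.1776]
1 red [359.9  41.6] [348  40  22   6  34] [0.6849 0.0265] [0.6869 0.0255]
2 orange [157.8 209.2] [140 185  33  57 516] [0.5979 0.1646] [0.5892 0.1799]
2 orange [360.7 217.3] [348 189  31  53 513] [ 0.5975 -0.0184] [ 0.5888 -0.0229]
2 yellow [309.9  56.6] [300  55  24   5  81] [0.7316 0.0326] [0.7327 0.0328]
5.0083 [ 0.37863046 -0.83764755 -0.28737251]
```

View pics/m.png

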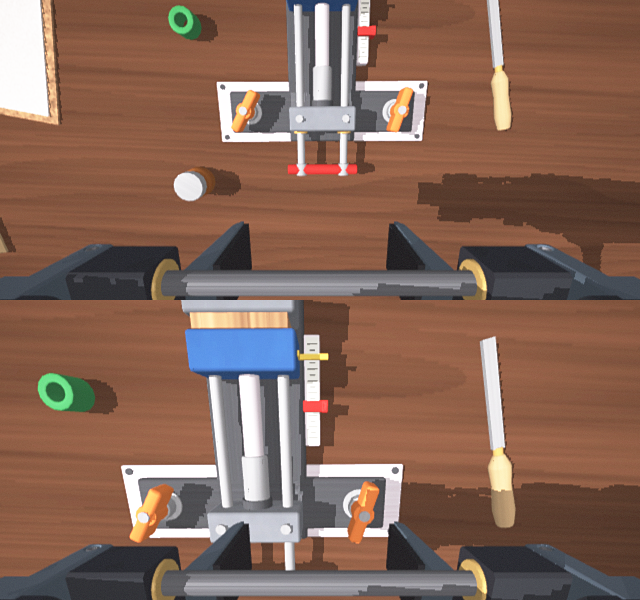

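The close-up shows the pointer at about (315,56) and the index at (315,106). The wings are at (152,212) and (364,212), both turned roughly 20° clockwise of the rod direction. I'll fit the holder pose to the silhouettes.

```bash
cat > fit.py <<'E'
from h import *
import pickle
from scipy.optimize import least_squares
C=pickle.load(open("C.pkl","rb"));I=[cv2.imread(f"pics/w{i}.png")[:,:,::-1].copy() for i in range(3)]
def hull(im,box,lo,hi,lo2=None):
    x,y,x2,y2=box;hsv=cv2.cvtColor(im[y:y2,x:x2],cv2.COLOR_RGB2HSV)
    m=cv2.inRange(hsv,lo,hi)
    if lo2: m|=cv2.inRange(hsv,lo2,(180,255,255))
    m=cv2.morphologyEx(m,cv2.MORPH_OPEN,np.ones((2,2),np.uint8))
    p=np.argwhere(m)[:,::-1]+[x,y]
    return cv2.convexHull(p.astype(np.float32))
def feat(h):
    m=cv2.moments(h.astype(np.float32));a=m["m00"]
    return np.array([m["m10"]/a,m["m01"]/a]),np.array([m["mu20"],m["mu11"],m["mu02"]])/a
OR=((4,190,140),(20,255,255));RD=((0,170,110),(4,255,255),(172,170,110))
wings=[(0,0,(225,80,268,140)),(0,1,(380,80,420,140)),(1,0,(185,100,245,200)),(2,0,(125,180,180,250)),(2,1,(340,175,385,250))]
F=[(i,k,feat(hull(I[i],b,*OR))) for i,k,b in wings]
F+=[(0,2,feat(hull(I[0],(280,155,365,182),*RD)))]
box=lambda lx,ly,z0,z1:np.array([[x,y,z] for x in(-lx/2,lx/2) for y in(-ly/2,ly/2) for z in(z0,z1)])
Rz=lambda a:np.array([[np.cos(a),-np.sin(a),0],[np.sin(a),np.cos(a),0],[0,0,1]])
def proj(c,P):
    T=c["cam_to_world"];q=(P-T[:3,3])@T[:3,:3]@c["intrinsics"].T;return (q[:,:2]/q[:,2:]).astype(np.float32)
def model(p,k):
    if k==2: P=box(.014,.096,.027,.041)+[-.137,0,0]
    else: P=box(.056,.012,.026,.052)@Rz(-p[3+k]).T+[-.06,.1-.2*k,0]
    return P@Rz(p[2]).T+[p[0],p[1],0]
def res(p):
    r=[]
    for i,k,(c,m) in F:
        c2,m2=feat(cv2.convexHull(proj(C[i],model(p,k))))
        r+=list(c2-c)+list(.2*(m2-m)/np.sqrt(m[0]+m[2]))
    return np.array(r)
s=least_squares(res,[.653,.08,.04,.4,.3],diff_step=1e-3,x_scale=[.01,.01,.05,.1,.1],loss="soft_l1")
if __name__=="__main__":
    p=s.x;print(p.round(4));print(res(p).reshape(-1,5).round(2))
    R=Rz(p[2])[:2,:2]
    for nm,b,z,col in(("idx",(295,90,340,120),.026,RD),("ptr",(295,45,340,68),.031,((20,120,110),(34,255,255)))):
        h=hull(I[2],b,*col);c=feat(h)[0];print(nm,h.reshape(-1,2).min(0),h.reshape(-1,2).max(0),c,(R.T@(ray(C[2],c,z)-p[:2])).round(4))
    im=I[2][:,:,::-1].copy();im0=I[0][:,:,::-1].copy()
    for k in(0,1,2):
        for i,m in((2,im),(0,im0)): cv2.polylines(m,[cv2.convexHull(proj(C[i],model(p,k))).astype(int)],True,(255,255,0),1)
    cv2.imwrite("pics/ov.png",np.hstack([cv2.resize(im[30:270,110:410],None,fx=1.3,fy=1.3),cv2.resize(im0[70:190,220:430],None,fx=1.9,fy=2.6)]))
    np.save("p.npy",p)
E
python3 fit.py
```

```text
Traceback (most recent call last):
  File "fit.py", line 17, in <module>
    F=[(i,k,feat(hull(I[i],b,*OR))) for i,k,b in wings]
            ~~~~^^^^^^^^^^^^^^^^^^
  File "fit.py", line 13, in feat
    m=cv2.moments(h.astype(np.float32));a=m["m00"]
                  ^^^^^^^^
AttributeError: 'NoneType' object has no attribute 'astype'
```

```bash
python3 - <<'E'
import cv2
for i,pts in ((0,[(402,100),(396,120),(246,100),(350,169),(367,31),(300,130)]),(2,[(366,205),(155,205),(315,106),(318,56),(306,57)])):
    h=cv2.cvtColor(cv2.imread(f"pics/w{i}.png"),cv2.COLOR_BGR2HSV)
    for x,y in pts: print(i,x,y,h[y,x],h[y+2,x])
E
sed -i 's/OR=((4,190,140)/OR=((4,150,165)/; s/RD=((0,170,110),(4,255,255),(172,170,110))/RD=((0,170,150),(5,255,255),(172,170,150))/' fit.py; python3 fit.py
```

```text
0 402 100 [ 21 141 255] [ 21 141 255]
0 396 120 [ 19 146 255] [ 19 149 255]
0 246 100 [ 21 139 255] [ 20 142 255]
0 350 169 [  1 175 253] [  1 181 251]
0 367 31 [  1 178 251] [  1 172 255]
0 300 130 [120  21 156] [ 23 119 255]
2 366 205 [ 11 179 231] [ 12 179 231]
2 155 205 [ 11 179 247] [ 11 184 229]
2 315 106 [  1 174 254] [  1 173 253]
2 318 56 [ 23 159 229] [ 22 161 225]
2 306 57 [ 23 155 233] [ 21 151 194]
[0.6533 0.0792 0.0422 0.5343 0.2883]
[[ 0.12 -0.43  0.18 -0.23  0.66]
 [ 0.46 -0.53  0.05 -0.22  0.64]
 [-3.2   0.5   0.42 -0.31  0.6 ]
 [-0.29 -0.11  0.2  -0.18  0.44]
 [ 0.87  0.46  0.06 -0.26  0.57]
 [ 0.19  0.25  0.25 -0.01  0.04]]
idx [304. 101.] [328. 113.] [315.3415978  107.29063361] [ 0.0361 -0.0542]
ptr [298.  52.] [327.  60.] [309.81422505  56.85456476] [ 0.0761 -0.0498]
```

```bash
sed -i 's/OR=((4,150,165),(20/OR=((4,115,165),(24/; s/RD=((0,170,150),(5,255,255),(172,170,150))/RD=((0,140,150),(6,255,255),(172,140,150))/' fit.py; python3 fit.py
```

```text
[0.6534 0.0799 0.0405 0.5674 0.3005]
[[-0.08  0.25  0.16 -0.29  0.45]
 [ 0.08 -0.53  0.04 -0.22  0.57]
 [-0.22  0.3   0.2  -0.4   0.51]
 [ 0.15 -0.36  0.15 -0.29  0.42]
 [ 0.09  0.58  0.09 -0.29  0.46]
 [-0.05 -0.36  0.16 -0.01  0.03]]
idx [304. 101.] [328. 113.] [316.37777778 106.97901235] [ 0.0362 -0.0558]
ptr [298.  52.] [327.  60.] [309.81422505  56.85456476] [ 0.076  -0.0504]
```

View pics/ov.png

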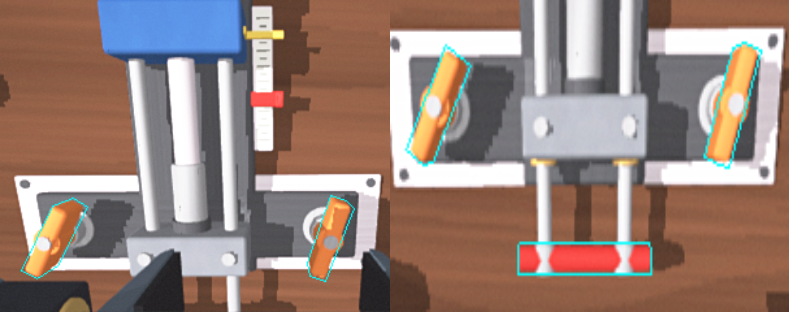

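The overlay matches the wings and the bar well, so I'll turn the left bolt now.

```bash
cat >> h.py <<'E'
def bolt(k):
    p=np.load("p.npy");c,s=np.cos(p[2]),np.sin(p[2]);R=np.array([[c,-s],[s,c]])
    xy=p[:2]+R@[-.06,.1-.2*k];q=p[3+k];Y=lambda a:down(np.pi+p[2]-a)
    arm.grip(.045)
    arm.move_to([*xy,.12],Y(q)); arm.move_l([*xy,.022],feed=.1)
    arm.sleep(.2);t0=arm.current_torque()[2]
    arm.grip(0);print("w",arm.current_width(),"f",arm.current_force().round(1),"tz",arm.current_torque()[2]-t0)
    for a in list(np.arange(q+.2,1.5,.2))+list(np.arange(1.5,1.68,.02)):
        arm.move_to([*xy,.022],Y(a)); tz=arm.current_torque()[2]-t0
        print(round(a,3),round(tz,3),arm.current_force().round(1))
        if abs(tz)>.5 and a>1.5: break
    arm.sleep(.2);arm.grip(.045);arm.move_l([*xy,.13],feed=.15);print(arm.current_t())
E
python3 -c "
from h import *
arm.move_l([.56,.13,.16],feed=.25); bolt(0)"
```

```text
w 0.02276784172634692 f [ 3.8 11.4 -3.2] tz 0.058569230771913984
0.767 -0.053 [ 4.5 10.8 -2.5]
0.967 -0.08 [ 4.  11.7 -3.4]
1.167 -0.039 [ 4.  11.2 -2.5]
1.367 -0.074 [ 4.1 10.3 -3.3]
1.5 -0.038 [ 4.5 11.1 -2.8]
1.52 0.056 [ 5.  11.8 -2.9]
1.54 0.017 [ 4.1 11.3 -2.4]
1.56 0.066 [ 4.1 11.5 -3.6]
1.58 -0.01 [ 3.6 11.2 -2.8]
1.6 0.109 [ 3.7 11.  -3.2]
1.62 0.204 [ 3.9 10.9 -3.1]
1.64 0.146 [ 4.3  9.  -1.7]
1.66 0.327 [ 4.1  8.1 -1.1]
15.6667
```

```bash
python3 - <<'E'
from h import *
arm.move_l([.53,.06,.16],down(np.pi+.04-1.57),feed=.25)
arm.move_to([.52,.10,.20],down(.04));arm.sleep(.3)
c=arm.get_calibration("wrist");im=arm.snapshot("wrist");import pickle;pickle.dump(c,open("c3.pkl","wb"))
cv2.imwrite("pics/w3.png",im[:,:,::-1]);s=arm.snapshot("scene")
cv2.imwrite("pics/m3.png",np.vstack([cv2.resize(im[70:200,150:450,::-1],None,fx=2,fy=2),cv2.resize(s[160:270,260:460,::-1],None,fx=3,fy=3)[:330,:600]]))
print(arm.current_t(),arm.current_force(),arm.current_width())
E
```

```text
18.275 [ 0.52851554  0.7295444  -0.09276974] 0.04491230747369581
```

View pics/m3.png

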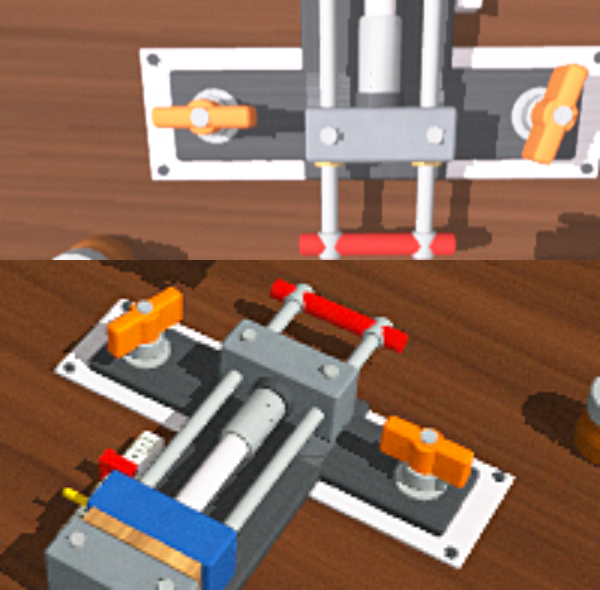

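The left wing now lies across the holder, and the torque rise shows it reached the stop. Now the right bolt.

```bash
sed -i 's/1.68,.02/1.70,.03/' h.py; python3 - <<'E'
from h import *
bolt(1)
arm.move_to([.52,.08,.20],down(.04));arm.sleep(.3)
import fit
c=arm.get_calibration("wrist");im=arm.snapshot("wrist");cv2.imwrite("pics/w4.png",im[:,:,::-1])
p=np.load("p.npy")
for k in(0,1):
    best=None
    pr=fit.proj(c,fit.model(np.r_[p[:3],1.57,1.57],k)).astype(int);b=(*(pr.min(0)-8),*(pr.max(0)+8))
    cc,m=fit.feat(fit.hull(im,b,*fit.OR));r=fit.least_squares(lambda v:fit.feat(cv2.convexHull(fit.proj(c,fit.model(np.r_[p[0]+v[1],p[1]+v[2],p[2],v[0],v[0]],k))))[1][:2]/m[0]*5-m[:2]/m[0]*5 if 0 else np.r_[np.subtract(fit.feat(cv2.convexHull(fit.proj(c,fit.model(np.r_[p[0]+v[1],p[1]+v[2],p[2],v[0],v[0]],k))))[0],cc),.2*(fit.feat(cv2.convexHull(fit.proj(c,fit.model(np.r_[p[0]+v[1],p[1]+v[2],p[2],v[0],v[0]],k))))[1]-m)/np.sqrt(m[0]+m[2])],[1.5,0,0],diff_step=1e-3,x_scale=[.1,.01,.01])
    print(k,r.x.round(4),r.fun.round(2))
print(arm.current_t(),arm.current_force())
E
```

```text
w 0.022253815631134096 f [ 3.  16.7  0.9] tz 0.0017511192983006851
0.5 -0.052 [ 4.6 18.6 -0.2]
0.7 -0.014 [ 4.7 20.7 -0.4]
0.9 -0.067 [ 6.1 21.7 -0.7]
1.1 -0.102 [ 7.4 23.7 -1.9]
1.3 -0.03 [ 9.5 24.2 -2. ]
1.5 -0.086 [10.5 24.2 -4.4]
1.53 0.037 [10.3 25.1 -3.8]
1.56 0.009 [10.3 25.6 -3.8]
1.59 0.139 [11.2 25.4 -4.3]
1.62 0.074 [10.5 22.3 -3.3]
1.65 0.079 [ 9.8 18.6 -4. ]
1.68 0.002 [10.2 16.  -3.3]
28.0083
0 [ 1.4822e+00 -7.0000e-04 -2.0000e-04] [ 0.01  0.01  0.82 -0.29 -0.06]
1 [1.6524e+00 2.0000e-04 4.0000e-04] [-0.01  0.01  0.77  0.27 -0.07]
29.8667 [ 0.07556342 -0.35630129 -0.23879965]
```

```bash
python3 - <<'E'
from fit import *
im=cv2.imread("pics/w4.png");c=dict(C[0]);
cv2.imwrite("pics/m4.png",cv2.resize(im[80:200,180:460],None,fx=2.85,fy=2.85,interpolation=cv2.INTER_CUBIC))
E
```

```text
(no output)
```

View pics/m4.png

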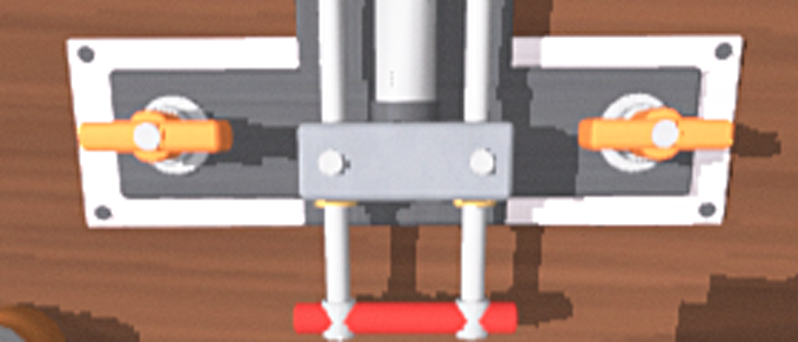

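Both wings are square across the holder, at about (155,135) and (655,133). Next I'll pinch the bar, draw it out and measure.

```bash
cat > chk.py <<'E'
from h import *
p=np.load("p.npy");c,s=np.cos(p[2]),np.sin(p[2]);R=np.array([[c,-s],[s,c]])
W=lambda x,y:p[:2]+R@[x,y]
def look(n):
    for cam in("scene","top"):
        k=arm.get_calibration(cam);im=arm.snapshot(cam);cv2.imwrite(f"pics/{cam}{n}.png",im[:,:,::-1])
        K,T=k["intrinsics"],k["cam_to_world"]
        q=K@T[:3,:3].T@(np.r_[W(.036,-.056),.03]-T[:3,3]);print(cam,q[:2]/q[2])
E
python3 - <<'E'
from chk import *
D=down(np.pi/2+p[2])
arm.grip(.036)
arm.move_to([*W(-.137,0),.11],D);arm.move_l([*W(-.137,0),.016],feed=.12);arm.sleep(.2);print(arm.current_force())
arm.grip(0);print(arm.current_width(),arm.current_force(),arm.current_grasp_force())
arm.move_l([*W(-.137-.0398,0),.016],feed=.05);arm.sleep(.4)
print(arm.current_width(),R.T@(arm.current_ee_pos()[:2]-p[:2]),R.T@arm.current_force()[:2],arm.current_t())
look(5)
a=cv2.imread("pics/scene5.png");b=cv2.imread("pics/top5.png")
cv2.imwrite("pics/m5.png",np.vstack([cv2.resize(a[190:265,260:380],None,fx=5,fy=4,interpolation=cv2.INTER_CUBIC),cv2.resize(b[125:185,280:380],None,fx=6,fy=5,interpolation=cv2.INTER_CUBIC)[:300]]))
E
```

```text
[-0.00198222 -0.93919667  0.27887782]
0.013217377988926186 [ 5.47849696  1.52512454 -1.38207173] 29.999705851078033
0.013218659335659452 [-1.74619470e-01 -1.40942889e-04] [10.09402871 -1.01818217] 34.6583
scene [299.07155684 224.04760905]
top [333.69647079 158.86465436]
```

View pics/m5.png

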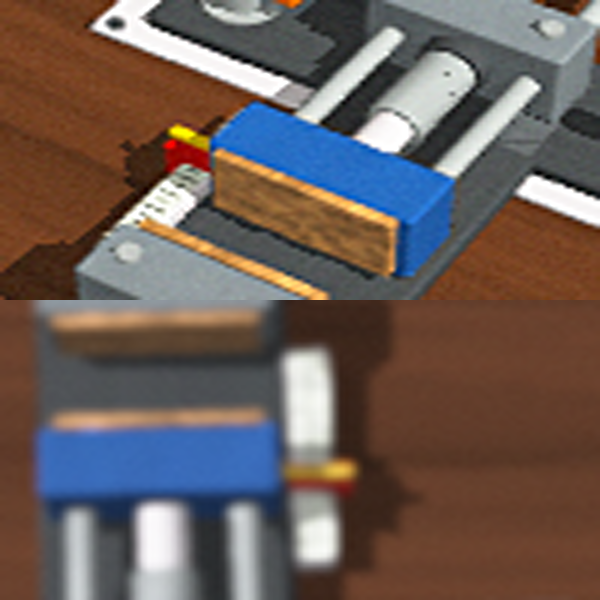

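The pointer is over the red index, near the far edge of it in both views (top view around (337,159)). The TCP lags the command by 2.2 mm. I'll measure the remaining offset with subpixel blobs, before and after.

```bash
python3 - <<'E'
from chk import *
def cen(im,guess,lo,hi,r):
    x,y=np.round(guess).astype(int);h=cv2.cvtColor(im[y-r:y+r+1,x-r:x+r+1],cv2.COLOR_BGR2HSV)
    m=cv2.inRange(h,lo,hi)>0
    if lo[0]<5:m|=cv2.inRange(h,(170,lo[1],lo[2]),(180,255,255))>0
    q=np.argwhere(m)[:,::-1]+[x-r,y-r];return q.mean(0),len(q)
for cam in("top","scene"):
    k=arm.get_calibration(cam);K,T=k["intrinsics"],k["cam_to_world"]
    def pr(x,y,z): q=K@T[:3,:3].T@(np.r_[W(x,y),z]-T[:3,3]);return q[:2]/q[2]
    f=lambda c,z:(R.T@(ray(k,c,z)-p[:2])).round(4)
    a,b=cv2.imread(f"pics/{cam}0.png"),cv2.imread(f"pics/{cam}5.png")
    Y=((17,110,110),(34,255,255));Q=((0,150,90),(5,255,255))
    print(cam,"px/10mm",pr(.036,-.056,.03)-pr(.046,-.056,.03))
    for n,im,x in(("ptr0",a,.076),("ptr5",b,.037)):
        c,N=cen(im,pr(x,-.056,.031),*Y,7);print(n,c.round(2),N,f(c,.031),"pred",pr(x,-.056,.031).round(2))
    c,N=cen(a,pr(.036,-.056,.024),*Q,8);print("idx0",c.round(2),N,f(c,.026),"pred",pr(.0362,-.056,.024).round(2))
E
python3 - <<'E'
import cv2
for n in("top","scene"):
    y0,x0=(152,326) if n=="top" else (215,288)
    for i in (0,5):
        im=cv2.cvtColor(cv2.imread(f"pics/{n}{i}.png"),cv2.COLOR_BGR2HSV)
        if n=="top": print(n,i,im[152:167,335:338,0].T.tolist(),im[152:167,335,1].tolist())
E
```

```text
top px/10mm [0.15239322 4.5136798 ]
ptr0 [333.25 141.19] 32 [ 0.0751 -0.0563] pred [333.1  140.77]
ptr5 [333.38 158.75] 32 [ 0.036  -0.0553] pred [333.69 158.28]
idx0 [334.44 159.76] 50 [ 0.0352 -0.0576] pred [333.65 159.58]
scene px/10mm [ 3.15201729 -3.62656463]
ptr0 [285.13 238.93] 30 [ 0.0778 -0.057 ] pred [286.18 238.49]
ptr5 [297.76 224.03] 29 [ 0.0379 -0.0575] pred [298.74 224.05]
idx0 [297.95 227.64] 80 [ 0.0413 -0.0549] pred [299.1  226.23]
top 0 [[19, 21, 25, 20, 8, 3, 1, 1, 1, 1, 1, 4, 14, 23, 27], [12, 10, 10, 8, 3, 1, 1, 1, 1, 1, 1, 2, 6, 13, 14], [10, 10, 11, 8, 3, 1, 1, 1, 1, 1, 1, 2, 4, 8, 10]] [29, 26, 22, 24, 57, 122, 176, 199, 203, 200, 159, 72, 27, 17, 12]
top 5 [[18, 20, 16, 12, 14, 18, 21, 22, 19, 10, 2, 2, 7, 15, 18], [10, 10, 10, 10, 13, 17, 21, 22, 18, 9, 1, 2, 4, 6, 11], [10, 9, 10, 9, 12, 16, 20, 21, 17, 8, 2, 2, 4, 8, 9]] [27, 28, 36, 44, 87, 143, 165, 173, 181, 193, 158, 99, 51, 31, 20]
```

Top view puts the draw at 39.1 mm and scene view at 39.9 mm, against a target of about 39.4 ± 0.5 mm. The pointer is therefore centred on the 10 mm index to well under 1 mm, so I'll hand in while holding.

```bash
python3 -c "
from rig import arm
print(arm.current_ee_pos(),arm.current_width(),arm.current_grasp_force(),arm.current_t(),arm.sign_off())"
```

```text
the job is handed in; nothing more can be done
[0.47896694 0.07274087 0.01623817] 0.012803625727265804 29.998518526554108 34.7583 None
```

I turned both wing bolts clockwise to their end stops, then drew the pull bar out about 39.5 mm; by my image measurements the pointer is within 1 mm of the middle of the red index, and I handed the job in at 34.8 s with the gripper still holding the bar.

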